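# Close the rivet tin and take off the dust cover

## Robot

A 6-joint arm with a two-finger parallel gripper is mounted at the origin on the work surface. World frame = base frame: x ahead of the robot, y to its left, z up, the work surface at z = 0. Lengths are in mm, angles in rad, forces in N, time in s.
With the tool pointing down it reaches from about 300 to 775 mm from the base axis. Payload 14.6 kg.
Tool frame: the origin (TCP) lies at the very end of the fingers, on their centre line; the grasp point (between the pads) lies 19 mm behind it; z points along the fingers, y is the line along which they close (so a half turn about z gives the same grasp; the last joint's range is limited). The gripper opens to 94 mm and grips with 3 to 60 N. Pads are 16 mm wide; open, the fingers measure 119 mm over their backs; the gripper's body (75 mm by 177 mm) begins 78 mm behind the grasp point.
Start: joints at [-1.369, 0.3, 1.521, -0, 1.321, -0.067], TCP at [146.059, -530.241, 205.446] pointing down, gripper open.
Joint ranges: [-3.03, 3.03], [-0.79, 2.21], [0.23, 2.52], [-1.04, 4.18], [0, 3.07], [-2.55, 2.55]. Speed limits (rad/s): [2.22, 2.22, 2.57, 3.14, 3.14, 3.14].

## Interface

Orientations are given as [roll, pitch, yaw] about the fixed x, y, z axes, in that order (R = Rz(yaw) Ry(pitch) Rx(roll)).
In Python, from cell import manip, eyes, ticket gives the robot as it stands. The module is installed in compiled form; this text tells all that it offers.
- The arm moves only by the tool arm_command, never from a script. Its argument "plan" is a list of rows, each a list of 5 numbers: the opening, from -1 (shut) to 1 (fully open), then the shift along the tool's x, y, z in m, then the turn about the tool's z in rad. In form: [[jaw, dx, dy, dz, roll], ...]. A call has 1 to 20 rows; each row shifts and turns the commanded pose from where the row before left it, along the tool's axes as they then stand; what a row does not reach is not made up. A row lasts 1/8 s, in which the tool goes at most 62.5 mm and 10.7 degrees, less where a joint would pass 70% of its speed; a pose out of reach is approached as far as the arm can. A call is refused whole if a number of a shift passes 0.0625 or a number of a turn 0.188, either way. A call with a gripper value outside its range is refused whole. The fingers move at their own pace and stop on an object; "newtons" is the grip in N (left out, the last holds). Time passes only in rows, so rows that do not move let the fingers close. It gives the time, the measured TCP pose, the force, the opening and the grip force at its end, in the units of the state.
- manip.read_state(): the state, without advancing time (a new reading comes with each control period).
- eyes.camera(name): name is "scene" or "top"; returns a dict with "img" (480x640x3 uint8, blue, green, red), "z_map" (480x640 float32, mm along the optical axis (not along the pixel's ray), 0 where there is no reading), "fx", "fy", "cx", "cy" (pixels), "dist" ([k1, k2, p1, p2, k3] as OpenCV has them; the pictures are not rectified), "eye" and "orientation" of the camera in the world. Camera axes: x right, y down, z forward; pixel columns grow to the right and rows downward; lengths in mm; the calibration is good to about 2 mm. A picture is of the moment at which its call begins.
- ticket.sign_off(): hands the job in; it is judged then, once.
The state is a dict: "clock": time; "joints": joint angles; "qd": joint speeds; "effort": joint torques, N m; "eef_pos": TCP position; "eef_rot": TCP orientation; "wrist_force": force on the tool from outside, world axes, zero at the start; "moment": the same for the moment, N m; "finger_gap": finger opening in mm; "finger_force": force on a finger pad.
Only numpy, scipy, OpenCV 4.12 (cv2) and the standard library are available. Lean on these libraries where they do the work, as an engineer would, in place of code of your own. Each camera call takes 0.05 s, during which the arm holds its last target. There are 200 camera calls.

## Task

The rivet tin stands open, and its two lids lie nested beside it: a white inner lid with a red knob, which sticks up through the collar of a yellow dust cover. Pick the pair up together by the red knob, lower it gently onto the tin so that the inner lid sits fully home in the mouth, and let go of the knob; then lift off the yellow cover alone by its collar, leaving the inner lid seated and undisturbed (the two lids stay together until they sit on the tin). The cover goes onto another tin next, so finish while still holding it level in the gripper, 10 cm or more above where it sat, without shoving the tin along or disturbing anything else on the bench.

Things in the scene. Friction and masses are not known exactly. Their poses are not given: they have to be found in the camera images.
- tin: open green round rivet tin, loose, about 0.9 kg: outer diameter 90 mm, inner diameter 82 mm, 80 mm tall, rivets up to 50 mm inside. Origin: centre of its underside, z axis up. It stands either left or right of the robot's middle, the lids on the other side.
- inner_lid: white inner lid, 120 g: round plug 77 mm wide, 12 mm deep, foot tapered to 68, under a flange 94 mm wide, 4 mm thick; on its axis a straight round red knob 16 mm wide, top 72 mm above the origin. Origin: centre of the plug's underside, z up; first stands on the bench (z = 0). Fully home the flange lies on the tin's rim, origin 68 mm above the tin's. 2.5 mm play all round in the mouth.
- knob (a point): point on the axis of the red knob, 60 mm above the inner lid's origin, 12 mm below the knob's top. With the cover nested on, the knob is free from 44 to 72 mm above the inner lid's origin (above the cover's collar).
- cover: yellow dust cover, 100 g, loose: disc 108 mm wide, rim 10 mm tall round the inner lid's flange, upright tube collar (outer 40, inner 32 mm wide) round the knob. Origin: centre of the rim's lower edge, z up; disc top 10 mm, collar top 34 mm above it. Nested it just rests on the flange, origin 10 mm above the inner lid's, nothing clips it, up to 4 mm sideways play; the inner lid carries it.
- collar (a point): point on the axis of the cover's collar, at half its height: 22 mm above the cover's origin. The collar's outside can be gripped from 10 to 34 mm above the cover's origin, the red knob then standing between the fingers. The cover must rise 62 mm to pass the knob's top.
- bit_case: white plastic bit case, a closed box 90 x 150 x 45 mm, lying flat; a bystander. Origin: centre of its underside.
- hex_keys: black block 40 x 100 x 30 mm holding six upright chrome hex keys, up to 105 mm tall; a bystander. Origin: centre of its underside.
- mallet: blue mallet lying along its y axis, 260 mm long, head 52 mm thick on the +y side; a bystander. Origin: centre of its underside.
- jam_jar: glass jam jar of rivets with a red lid, 72 mm diameter, 94 mm tall; a bystander. Origin: centre of its underside.
- tape_measure: orange tape measure, 62 x 36 x 60 mm; a bystander. Origin: centre of its underside.
Not all that is in view belongs to the job. There is more than one size of the cover; the one meant has the size given above.

How it is judged:
By the outcome, as a careful person would: the job done as asked, in the order asked, and still so for the second after the job is handed in, while the arm keeps its last pose, push and grip.
It also fails if it takes over 58 s, if anything falls off the work surface, if the arm or the gripper's body presses on something with over 40 N, if the wrist force passes 120 N, or if a joint passes its speed limit or range.

## Working session

There is one attempt and no reset: what is moved stays moved. The work goes in short steps, Python scripts to look and compute and a tool call to move; the robot and the scene stay as the last step left them, time stands still between calls to the robot, and variables do not carry over. Pictures are saved under pics/ and viewed, at most 10 in all, crops included, and the job is handed in when it is done.

Besides the shell and the picture viewer there is one more tool, called after ">>>" as a command line: name --pt "numbers of a row" for each row, then --argument value for the rest. arm_command: Moves the arm, as the interface text tells. Its arguments: {"type":"object","properties":{"plan":{"type":"array"},"newtons":{"type":"number"}},"required":["plan"]}

```bash
mkdir -p pics; cat > h.py <<'E'
import numpy as np, cv2
from cell import manip, eyes, ticket
from scipy.spatial.transform import Rotation as Ro
def cam(n):
    c=eyes.camera(n); o=np.array(c["orientation"],float)
    c["R"]=o if o.shape==(3,3) else Ro.from_euler("xyz",o).as_matrix()
    return c
def cloud(c):
    h,w=c["z_map"].shape
    u,v=np.meshgrid(np.arange(w),np.arange(h))
    K=np.array([[c["fx"],0,c["cx"]],[0,c["fy"],c["cy"]],[0,0,1.]])
    p=cv2.undistortPoints(np.stack([u,v],-1).reshape(-1,1,2).astype(np.float64),K,np.array(c["dist"],float)).reshape(h,w,2)
    z=c["z_map"][...,None]
    P=np.concatenate([p*z,z],-1)@c["R"].T+np.array(c["eye"])
    P[c["z_map"]==0]=np.nan
    return P
E
python3 - <<'E'
from h import *
print(manip.read_state())
for n in("top","scene"):
    c=cam(n); print(n,c["eye"],c["orientation"],c["fx"]); cv2.imwrite(f"pics/{n}0.png",c["img"])
    P=cloud(c); np.save(f"{n}.npy",P); print(np.nanpercentile(P[...,2],[5,25,50]))
E
```

```text
{'clock': 0.0, 'joints': array([-1.36863527e+00,  3.00442336e-01,  1.52158497e+00,  2.09024522e-05,
        1.32068979e+00, -6.65854372e-02]), 'qd': array([-0.00033731, -0.00010556,  0.00093255, -0.00142867, -0.00025731,
       -0.00086406]), 'effort': array([-3.67568151e-03, -5.31814563e+01, -3.52741063e+01,  7.06866989e-02,
        2.43681466e-02, -1.27103090e-04]), 'eef_pos': array([ 145.99534562, -529.9981959 ,  204.90046075]), 'eef_rot': array([-3.14047205e+00, -9.50174843e-05,  2.68741251e-01]), 'wrist_force': array([ 1.10743962, -0.88712232, -0.10475466]), 'moment': array([-0.01604534, -0.02257502, -0.0092368 ]), 'finger_force': 0.0, 'finger_gap': 93.94810892058658}
top [ 386.50330922  -44.68469788 1275.88361605] [-2.99198511  0.01963924 -1.58764734] 565.2915982222388
[-7.53468416e+02 -2.87226385e+00  3.33873042e-02]
scene [1184.79307695  495.02846454 1029.91688809] [-2.44535479 -0.00308976  2.30103419] 499.12345989766897
[-7.54374390e+02 -5.72753668e+02 -7.54106494e-01]
```

View pics/top0.png

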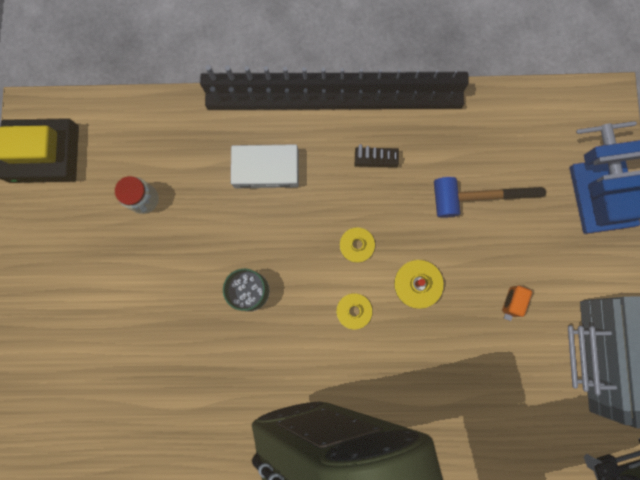

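View pics/scene0.png

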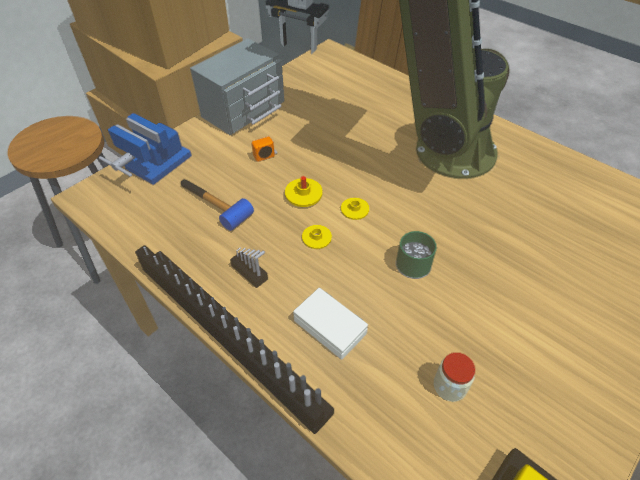

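The top view shows the tin at (245,290). Three yellow covers could be the one: (420,284), which is large with a red knob in it, and (357,244) and (354,311), which are smaller and have no knob. I choose (420,284). In the scene view that one is at (303,190) with the knob upright. Next I measure and check it in a crop.

```bash
python3 - <<'E'
from h import *
def fit(p):
    A=np.c_[2*p,np.ones(len(p))]; s=np.linalg.lstsq(A,(p**2).sum(1),rcond=None)[0]
    return s[:2],2*np.sqrt(s[2]+s[:2]@s[:2])
for n in("top","scene"):
    P=np.load(n+".npy"); img=cv2.imread(f"pics/{n}0.png"); hsv=cv2.cvtColor(img,cv2.COLOR_BGR2HSV)
    H,S,V=[hsv[...,i].astype(int) for i in range(3)]
    ye=(H>22)&(H<34)&(S>200)&(V>120); red=((H<6)|(H>174))&(S>150)
    gr=(H>45)&(H<95)&(S>40)&(P[...,2]>5)
    for nm,m in(("ye",ye),("red",red),("gr",gr)):
        k,l,st,ce=cv2.connectedComponentsWithStats(m.astype(np.uint8))
        for i in range(1,k):
            if st[i,4]<12: continue
            q=P[l==i]; q=q[np.isfinite(q[:,2])]
            if len(q)<8 or not(-10<np.median(q[:,2])<150): continue
            print(n,nm,ce[i].round(),st[i,4],"mid",((np.percentile(q,1,0)+np.percentile(q,99,0))/2).round(1),"span",np.ptp(q,axis=0).round(),"zmed",np.median(q[:,2]).round(1),"top10 mean",q[q[:,2]>np.percentile(q[:,2],80)].mean(0).round(1))
            if nm=="ye" and n=="top":
                c,_=cv2.findContours((l==i).astype(np.uint8),0,1); c=c[0][:,0]
                pts=P[c[:,1],c[:,0]]; pts=pts[np.isfinite(pts[:,0])]; print("  circle",fit(pts[:,:2]))
P=np.load("top.npy")
# tin rim: ring of height ~80
b=P[260:325,210:285].reshape(-1,3); r=b[(b[:,2]>74)&(b[:,2]<86)]
print("tin rim",len(r),fit(r[:,:2]),r[:,2].mean(),np.ptp(r,axis=0), (r.max(0)+r.min(0))/2)
b=P[260:310,390:450].reshape(-1,3); 
for lo,hi in((12,30),(36,50),(60,80)):
    r=b[(b[:,2]>lo)&(b[:,2]<hi)]; print(lo,len(r),((r.max(0)+r.min(0))/2).round(1),np.ptp(r,axis=0).round(1),r.mean(0).round(1))
# neighbours
for nm,(u,v) in dict(hex=(377,157),mal=(447,197),case=(264,166),jar=(130,190),tape=(517,301)).items(): print(nm,P[v,u].round())
i=cv2.imread("pics/top0.png")[215:340,320:460]; j=cv2.imread("pics/scene0.png")[160:260,270:380]
cv2.imwrite("pics/crop1.png",np.hstack([cv2.resize(i,(420,375)),cv2.resize(j,(380,375))]))
E
```

```text
top red [129. 190.] 597 mid [664.9 400.2  93.7] span [59. 61. 14.] zmed 93.7 top10 mean [663.2 399.2  97. ]
top red [421. 282.] 28 mid [ 457.7 -220.2   73.4] span [ 9. 13. 10.] zmed 72.8 top10 mean [ 458.9 -223.4   76.3]
top gr [246. 290.] 208 mid [449.4 154.9  69.2] span [86. 87. 50.] zmed 79.6 top10 mean [448.3 145.7  82.9]
scene ye [303. 193.] 780 mid [ 459.1 -217.7   28.3] span [121. 108.  70.] zmed 20.4 top10 mean [ 465.2 -213.2   34.3]
scene ye [355. 208.] 476 mid [400.8 -75.1  14. ] span [88. 80. 31.] zmed 8.1 top10 mean [403.1 -72.7  18.7]
scene ye [316. 236.] 543 mid [550.9 -84.8  14.4] span [86. 83. 34.] zmed 8.4 top10 mean [552.  -85.1  19.2]
scene ye [530. 474.] 274 mid [750.  605.3  76.6] span [56. 42. 54.] zmed 95.0 top10 mean [756.1 603.5  97.9]
scene red [459. 367.] 582 mid [666.8 405.5  94.3] span [60. 61. 10.] zmed 94.6 top10 mean [667.6 406.9  96.9]
scene gr [417. 254.] 707 mid [450.5 161.   46.3] span [93. 91. 79.] zmed 58.7 top10 mean [453.4 163.9  80.2]
tin rim 265 (array([448.72525254, 155.22811293]), np.float64(85.39425916180588)) 79.40332351837382 [86.84014536 87.6174526  11.34224111] [448.63951058 155.21328272  79.72238348]
12 1691 [ 457.2 -221.7   20.9] [106.4 105.8  17.7] [ 456.5 -221.8   19.9]
36 115 [ 456.4 -222.5   42.9] [37.  39.3 13.6] [ 456.5 -221.6   43.5]
60 49 [ 457.1 -220.3   69.2] [14.4 13.9 18.5] [ 457.6 -220.1   71.2]
hex [ 745. -139.   30.]
mal [ 644. -288.   53.]
case [724. 116.  50.]
jar [665. 398.  95.]
tape [ 415. -423.   59.]
```

View pics/crop1.png

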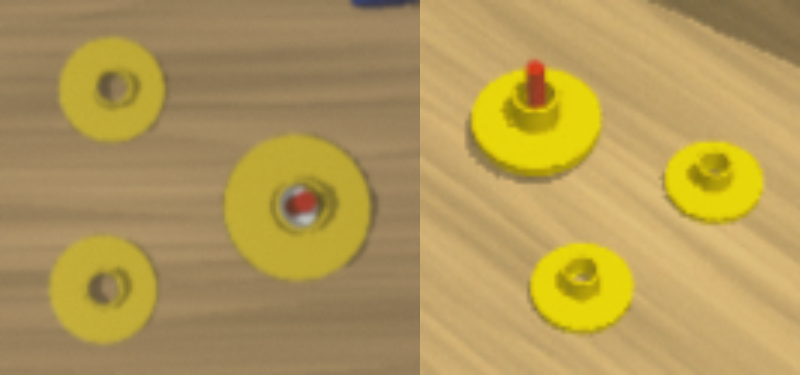

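The crop confirms it: the 107 mm cover around the red knob is the target and the other two are about 80 mm. The knob is at about (457.5, -220.3) with its top near z 73. The tin centre is at (448.7, 155.2) with its rim near z 80. Next I move above the knob at yaw 0.

>>> arm_command --pt "1 0 0 0 0.135" --pt "1 0 0 0 0.134" --pt "1 0.0208 -0.0207 0 0" --pt "1 0.0208 -0.0207 0 0" --pt "1 0.0208 -0.0207 0 0" --pt "1 0.0208 -0.0207 0 0" --pt "1 0.0208 -0.0207 0 0" --pt "1 0.0208 -0.0207 0 0" --pt "1 0.0208 -0.0207 0 0" --pt "1 0.0208 -0.0207 0 0" --pt "1 0.0208 -0.0207 0 0" --pt "1 0.0208 -0.0207 0 0" --pt "1 0.0208 -0.0207 0 0" --pt "1 0.0208 -0.0207 0 0" --pt "1 0.0208 -0.0207 0 0" --pt "1 0.0208 -0.0207 0 0" --pt "1 0.0208 -0.0207 0 0" --pt "1 0 0 0 0" --newtons 30

```text
clock: 2.35
eef_pos: [458.7, -218.8, 205.1]
eef_rot: [-3.141, 0.001, 0.002]
wrist_force: [-0.4, -0.7, -0.8]
finger_gap: 93.8
finger_force: 0.0
```

>>> arm_command --pt "1 -0.001 0.0015 0.03 0" --pt "1 0 0 0.03 0" --pt "0.2 0 0 0.03 0" --pt "0 0 0 0.02 0" --pt "0 0 0 0 0" --pt "0 0 0 0 0" --pt "0 0 0 0 0"

```text
clock: 3.22
eef_pos: [457.4, -221.7, 96.4]
eef_rot: [3.141, -0.001, -0.0]
wrist_force: [0.6, -0.1, -0.0]
finger_gap: 48.7
finger_force: 0.0
```

```bash
python3 - <<'E'
from h import *
a=cam("scene");b=cam("top"); print(manip.read_state()["eef_pos"])
i=cv2.resize(a["img"][110:230,240:360],(400,400),interpolation=2); j=cv2.resize(b["img"][230:330,370:470],(400,400),interpolation=2)
cv2.imwrite("pics/c2.png",np.hstack([i,j]))
E
```

```text
[ 457.31633536 -221.4899074    96.11053622]
```

View pics/c2.png

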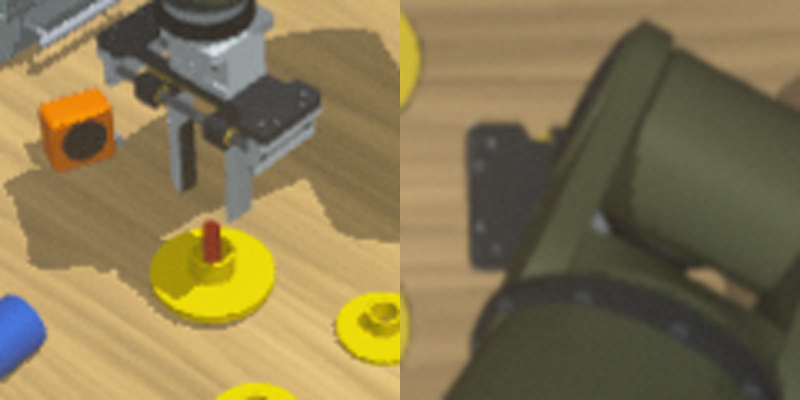

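The crop shows the fingers straddling the knob line: fingertips at crop (185,187) and (238,218), knob top at (212,226). I check this by projection.

```bash
python3 - <<'E'
from h import *
c=cam("scene"); K=np.array([[c["fx"],0,c["cx"]],[0,c["fy"],c["cy"]],[0,0,1.]])
R=c["R"].T; t=-R@np.array(c["eye"])
X=np.array([[457.3,-221.5,96],[457.3,-221.5,72],[467.3,-221.5,72],[457.3,-211.5,72.]])
print(cv2.projectPoints(X,cv2.Rodrigues(R)[0],t,K,np.array(c["dist"],float))[0][:,0].round(1))
hsv=cv2.cvtColor(c["img"],cv2.COLOR_BGR2HSV); m=((hsv[...,0]<6)|(hsv[...,0]>174))&(hsv[...,1]>150); m[:150]=0;m[215:]=0;m[:,:290]=0;m[:,320:]=0
y,x=np.nonzero(m); print([(int(r),int(x[y==r].min()),int(x[y==r].max())) for r in np.unique(y)])
E
```

```text
[[302.1 170.4]
 [302.3 176.8]
 [299.8 178.7]
 [304.9 178.5]]
[(178, 302, 302), (179, 304, 304)]
```

The fingertips and knob show the same image offset, so the two are aligned within about 1 mm. I descend to a TCP height of about 49 (the collar top is at 44), close, and lift a little.

>>> arm_command --pt "0 0 0 0.016 0" --pt "0 0 0 0.016 0" --pt "0 0 0 0.015 0" --pt "0 0 0 0 0" --pt "-0.3 0 0 0 0" --pt "-0.5 0 0 0 0" --pt "-0.6 0 0 0 0" --pt "-1 0 0 0 0" --pt "-1 0 0 0 0" --pt "-1 0 0 0 0" --pt "-1 0 0 0 0" --newtons 30

```text
clock: 4.75
eef_pos: [457.2, -221.3, 48.6]
eef_rot: [3.142, -0.0, -0.0]
wrist_force: [0.0, 1.9, 3.3]
finger_gap: 15.4
finger_force: 30.0
```

>>> arm_command --pt "-1 0 0 -0.005 0" --pt "-1 0 0 -0.01 0" --pt "-1 0 0 -0.015 0" --pt "-1 0 0 -0.02 0" --pt "-1 0 0 -0.02 0" --pt "-1 0 0 -0.02 0" --pt "-1 0 0 -0.015 0" --pt "-1 0 0 -0.01 0" --pt "-1 0 0 -0.005 0" --pt "-1 0 0 0 0" --pt "-1 0 0 0 0"

```text
clock: 6.12
eef_pos: [456.9, -221.2, 167.9]
eef_rot: [-3.141, 0.001, -0.0]
wrist_force: [0.6, -0.3, -1.9]
finger_gap: 15.5
finger_force: 30.0
```

```bash
python3 - <<'E'
from h import *
a=cam("scene"); s=manip.read_state();print(s["eef_pos"],s["wrist_force"])
i=cv2.resize(a["img"][80:230,220:370],(500,500),interpolation=2)
cv2.imwrite("pics/c3.png",i)
E
```

```text
[ 456.94723502 -221.19417439  167.93014659] [ 0.13342963 -0.34627031 -0.91239193]
```

View pics/c3.png

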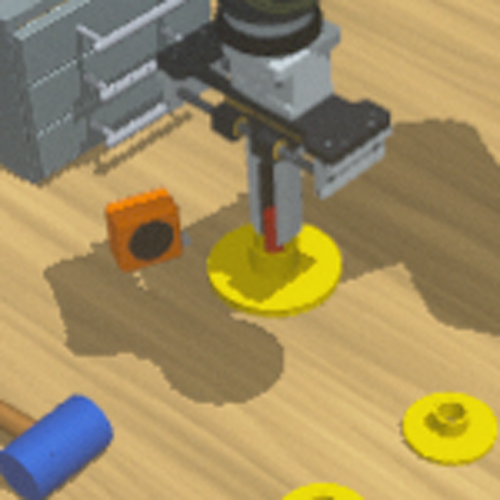

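The pair is lifted level and together: knob at crop (272,230), cover centre at (275,268). Next I carry it to above the tin.

>>> arm_command --pt "-1 -0.0005 -0.005 0 0" --pt "-1 -0.0005 -0.01 0 0" --pt "-1 -0.0005 -0.015 0 0" --pt "-1 -0.0005 -0.02 0 0" --pt "-1 -0.0005 -0.025 0 0" --pt "-1 -0.0005 -0.025 0 0" --pt "-1 -0.0005 -0.025 0 0" --pt "-1 -0.0005 -0.025 0 0" --pt "-1 -0.0005 -0.025 0 0" --pt "-1 -0.0005 -0.025 0 0" --pt "-1 -0.0005 -0.025 0 0" --pt "-1 -0.0005 -0.025 0 0" --pt "-1 -0.0005 -0.025 0 0" --pt "-1 -0.0005 -0.025 0 0" --pt "-1 -0.0005 -0.025 0 0" --pt "-1 -0.0005 -0.02 0 0" --pt "-1 -0.0005 -0.015 0 0" --pt "-1 0 -0.01 0 0" --pt "-1 0 -0.006 0 0" --pt "-1 0 0 0 0"

```text
clock: 8.68
eef_pos: [448.7, 154.7, 168.4]
eef_rot: [3.142, 0.0, -0.0]
wrist_force: [-0.6, -0.0, -0.9]
finger_gap: 15.4
finger_force: 30.0
```

>>> arm_command --pt "-1 0 0 0.008 0" --pt "-1 0 0 0.01 0" --pt "-1 0 0 0.006 0" --pt "-1 0 0 0 0" --pt "-1 0 0 0 0"

```text
clock: 9.3
eef_pos: [448.8, 154.7, 144.6]
eef_rot: [-3.142, -0.0, -0.0]
wrist_force: [0.9, 0.1, -1.1]
finger_gap: 15.2
finger_force: 30.0
```

```bash
python3 - <<'E'
from h import *
a=cam("scene");b=cam("top"); s=manip.read_state();print(s["eef_pos"],s["eef_rot"],s["wrist_force"],s["moment"])
i=cv2.resize(a["img"][180:290,360:470],(400,400),interpolation=2); j=cv2.resize(b["img"][235:345,190:300],(400,400),interpolation=2)
cv2.imwrite("pics/c4.png",np.hstack([i,j]))
E
```

```text
[448.83906786 154.73436041 144.69624408] [-3.14145899e+00 -4.81812858e-04 -2.14377762e-04] [ 0.08402655 -0.37811069 -2.38567617] [0.01704126 0.00687195 0.02215306]
```

View pics/c4.png

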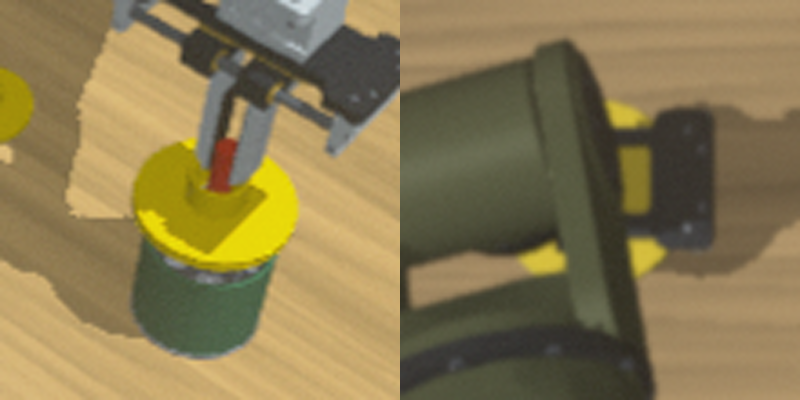

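The cover is hanging over the tin: disc at crop x 133–298, tin at about 132–275. I check concentricity with projected outlines.

```bash
python3 - <<'E'
from h import *
c=cam("scene"); K=np.array([[c["fx"],0,c["cx"]],[0,c["fy"],c["cy"]],[0,0,1.]])
R=c["R"].T; t=-R@np.array(c["eye"]); s=manip.read_state()["eef_pos"]
def outline(x,y,rs):
    m=np.zeros((480,640),np.uint8); th=np.linspace(0,2*np.pi,90)
    X=np.concatenate([np.c_[x+r*np.cos(th),y+r*np.sin(th),th*0+z] for r,z in rs])
    p=cv2.projectPoints(X,cv2.Rodrigues(R)[0],t,K,np.array(c["dist"],float))[0][:,0]
    return cv2.convexHull(p.astype(np.float32))[:,0]
hsv=cv2.cvtColor(c["img"],cv2.COLOR_BGR2HSV); H,S,V=[hsv[...,i].astype(int) for i in range(3)]
zo=s[2]-48.6
cov=outline(s[0],s[1],[(54,zo+10),(54,zo+20)]); tin=outline(s[0],s[1],[(45,0),(45,80)])
ye=(H>22)&(H<34)&(S>200)&(V>70); gr=(H>45)&(H<95)&(S>40)
ye[:,:385]=0;ye[:,450:]=0;ye[:200]=0;ye[260:]=0
gr[:250]=0;gr[290:]=0;gr[:,:385]=0;gr[:,450:]=0
print("tcp",s,"cover proj",cov.min(0),cov.max(0),"tin proj",tin.min(0),tin.max(0))
y,x=np.nonzero(ye);print("cover meas",x.min()-.5,x.max()+.5,y.min()-.5,y.max()+.5)
y,x=np.nonzero(gr);print("tin meas",y.max()+.5)
for r in (256,260,264,268):
    xs=x[y==r]; 
    poly=tin; xi=[]
    for a,b in zip(poly,np.roll(poly,-1,0)):
        if (a[1]-r)*(b[1]-r)<0: xi.append(a[0]+(r-a[1])*(b[0]-a[0])/(b[1]-a[1]))
    print(r,xs.min()-.5,xs.max()+.5,np.sort(xi).round(1))
print(cv2.projectPoints(np.array([[s[0]+10,s[1],0],[s[0],s[1]+10,0],[s[0],s[1],0.]]),cv2.Rodrigues(R)[0],t,K,np.array(c["dist"],float))[0][:,0])
E
```

```text
tcp [448.83968298 154.72016142 144.71129306] cover proj [395.468   217.17902] [441.49405 254.20071] tin proj [394.13422 229.50473] [434.95682 277.31747]
cover meas 396.5 441.5 217.5 254.5
tin meas 277.5
256 407.5 433.5 [395.  432.4]
260 408.5 432.5 [394.3 431.2]
264 407.5 430.5 [394.4 430.1]
268 406.5 429.5 [396. 429.]
[[409.44384707 265.33342436]
 [414.92216482 265.10461712]
 [411.70741569 263.01712646]]
```

Cover and tin agree within about 1–1.5 mm, which is inside the taper's capture range. I lower slowly; home should be at TCP z of about 116.6.

>>> arm_command --pt "-1 0 0 0.006 0" --pt "-1 0 0 0.006 0" --pt "-1 0 0 0.003 0" --pt "-1 0 0 0.002 0" --pt "-1 0 0 0.002 0" --pt "-1 0 0 0.002 0" --pt "-1 0 0 0 0"

```text
clock: 10.32
eef_pos: [448.8, 154.8, 123.7]
eef_rot: [-3.141, -0.0, -0.0]
wrist_force: [-0.5, 0.5, 1.7]
finger_gap: 15.2
finger_force: 30.0
```

>>> arm_command --pt "-1 0 0 0.002 0" --pt "-1 0 0 0.0015 0" --pt "-1 0 0 0.001 0" --pt "-1 0 0 0.001 0" --pt "-1 0 0 0 0" --pt "-1 0 0 0 0"

```text
clock: 11.08
eef_pos: [448.6, 154.7, 117.9]
eef_rot: [-3.142, 0.0, -0.0]
wrist_force: [0.8, 4.7, -0.5]
finger_gap: 15.2
finger_force: 30.0
```

There is a 4.7 N sideways push toward +y, so the plug is rubbing one wall. I ease +y by 1.5 mm and continue.

>>> arm_command --pt "-1 0 -0.001 0 0" --pt "-1 0 -0.0005 0 0" --pt "-1 0 0 0 0"

```text
clock: 11.45
eef_pos: [448.7, 156.0, 117.8]
eef_rot: [3.141, 0.0, -0.0]
wrist_force: [0.6, 0.4, -1.3]
finger_gap: 15.2
finger_force: 30.0
```

>>> arm_command --pt "-1 0 0 0.001 0" --pt "-1 0 0 0 0" --pt "-1 0 0 0 0"

```text
clock: 11.82
eef_pos: [448.7, 156.2, 117.0]
eef_rot: [3.142, -0.0, -0.0]
wrist_force: [-0.5, -0.8, -2.1]
finger_gap: 15.6
finger_force: 30.0
```

>>> arm_command --pt "-1 0 0 0.0005 0" --pt "-1 0 0 0.0005 0" --pt "-1 0 0 0 0" --pt "-1 0 0 0 0"

```text
clock: 12.32
eef_pos: [448.8, 156.3, 116.5]
eef_rot: [-3.141, -0.0, -0.0]
wrist_force: [-3.6, 0.1, 5.8]
finger_gap: 15.1
finger_force: 30.0
```

The vertical force rose at the expected height, so it is seated. I let go of the knob and look.

>>> arm_command --pt "-0.6 0 0 0 0" --pt "-0.5 0 0 0 0" --pt "-0.2 0 0 0 0" --pt "0.2 0 0 0 0" --pt "0.5 0 0 0 0" --pt "0.5 0 0 0 0" --pt "0.5 0 0 0 0"

```text
clock: 13.2
eef_pos: [448.7, 156.2, 116.0]
eef_rot: [-3.142, -0.0, -0.0]
wrist_force: [1.0, 0.4, -0.7]
finger_gap: 69.0
finger_force: 0.0
```

```bash
python3 - <<'E'
from h import *
c=cam("scene"); s=manip.read_state();print(s["eef_pos"],s["wrist_force"],s["finger_gap"])
cv2.imwrite("pics/c5.png",cv2.resize(c["img"][180:290,360:470],(500,500),interpolation=2))
P=cloud(c); b=P[200:262,385:450].reshape(-1,3); hsv=cv2.cvtColor(c["img"],cv2.COLOR_BGR2HSV)[200:262,385:450].reshape(-1,3)
m=(hsv[:,0]>22)&(hsv[:,0]<34)&(hsv[:,1]>200)&(b[:,2]>80)&(b[:,2]<96)
q=b[m]; print(len(q),np.median(q,0)); A=np.c_[q[:,:2]-q[:,:2].mean(0),np.ones(len(q))]; print("tilt deg,height",np.degrees(np.linalg.lstsq(A,q[:,2],rcond=None)[0][:2]),q[:,2].mean())
E
```

```text
[448.68800975 156.18527571 115.92924093] [-0.49147614 -0.03960251  0.6773184 ] 69.79686147472388
916 [466.14447324 163.7323338   88.3305073 ]
tilt deg,height [-0.59493995 -0.05952507] 88.31433874394376
```

View pics/c5.png

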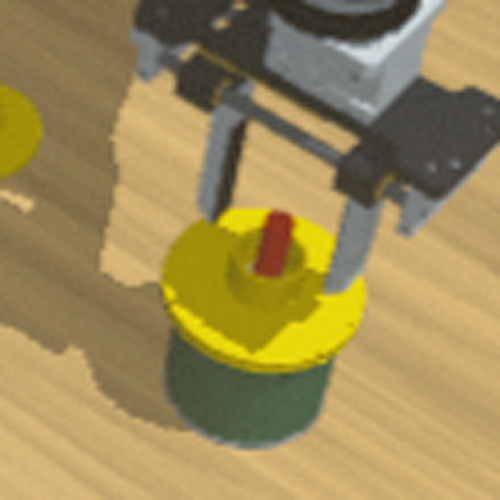

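The cover is level and the knob is free at crop (275,243). The disc top measures z 88.3 against 88 expected, so the lid is home. I descend around the collar and grip it.

>>> arm_command --pt "0.5 0 0 0.008 0" --pt "0.5 0 0 0.008 0" --pt "0.5 0 0 0.0075 0" --pt "0.3 0 0 0 0" --pt "0.1 0 0 0 0" --pt "0 0 0 0 0" --pt "-0.05 0 0 0 0" --pt "-0.1 0 0 0 0" --pt "-0.15 0 0 0 0" --pt "-0.3 0 0 0 0" --pt "-0.3 0 0 0 0" --pt "-0.3 0 0 0 0" --newtons 20

```text
clock: 14.75
eef_pos: [448.8, 156.2, 92.5]
eef_rot: [3.142, -0.0, -0.0]
wrist_force: [-0.9, -1.2, 1.7]
finger_gap: 39.4
finger_force: 20.0
```

Gripped at 39.4 mm, which matches the 40 mm collar. I lift straight up, slowly at first.

>>> arm_command --pt "-0.3 0 0 -0.003 0" --pt "-0.3 0 0 -0.004 0" --pt "-0.3 0 0 -0.006 0" --pt "-0.3 0 0 -0.008 0" --pt "-0.3 0 0 -0.008 0" --pt "-0.3 0 0 -0.008 0" --pt "-0.3 0 0 -0.008 0" --pt "-0.3 0 0 -0.008 0" --pt "-0.3 0 0 -0.01 0" --pt "-0.3 0 0 -0.012 0" --pt "-0.3 0 0 -0.015 0" --pt "-0.3 0 0 -0.015 0" --pt "-0.3 0 0 -0.015 0" --pt "-0.3 0 0 -0.012 0" --pt "-0.3 0 0 -0.008 0" --pt "-0.3 0 0 -0.004 0" --pt "-0.3 0 0 0 0" --pt "-0.3 0 0 0 0" --pt "-0.3 0 0 0 0"

```text
clock: 17.12
eef_pos: [448.6, 156.2, 236.1]
eef_rot: [3.141, 0.001, -0.0]
wrist_force: [0.3, -0.3, -0.8]
finger_gap: 38.8
finger_force: 20.0
```

```bash
python3 - <<'E'
from h import *
c=cam("scene"); s=manip.read_state();print(s["eef_pos"],s["wrist_force"],s["finger_gap"],s["finger_force"])
cv2.imwrite("pics/c6.png",cv2.resize(c["img"][120:300,340:500],(533,600),interpolation=2))
P=cloud(c); hsv=cv2.cvtColor(c["img"],cv2.COLOR_BGR2HSV)
def pl(m):
    q=P[m]; A=np.c_[q[:,:2]-q[:,:2].mean(0),np.ones(len(q))]; f=np.linalg.lstsq(A,q[:,2],rcond=None)[0]; print(len(q),"mid",(q.max(0)+q.min(0))/2,"tilt",np.degrees(f[:2]),"z",q[:,2].mean())
near=(abs(P[...,0]-449)<75)&(abs(P[...,1]-157)<75)
pl(near&(hsv[...,0]>22)&(hsv[...,0]<34)&(hsv[...,1]>200)&(P[...,2]>215)&(P[...,2]<245))
pl(near&(hsv[...,1]<60)&(hsv[...,2]>90)&(P[...,2]>78)&(P[...,2]<92))
E
```

```text
[448.63321873 156.15049067 236.20540684] [ 0.32385418 -0.88841412 -0.90948081] 39.02152205568943 19.999680281616747
1014 mid [449.75147244 159.12997428 233.89424152] tilt [-1.29610798 -0.58162513] z 232.4422892571039
849 mid [450.74882334 159.18791947  84.13277304] tilt [-0.09319991 -0.05023722] z 84.4134133974264
```

View pics/c6.png

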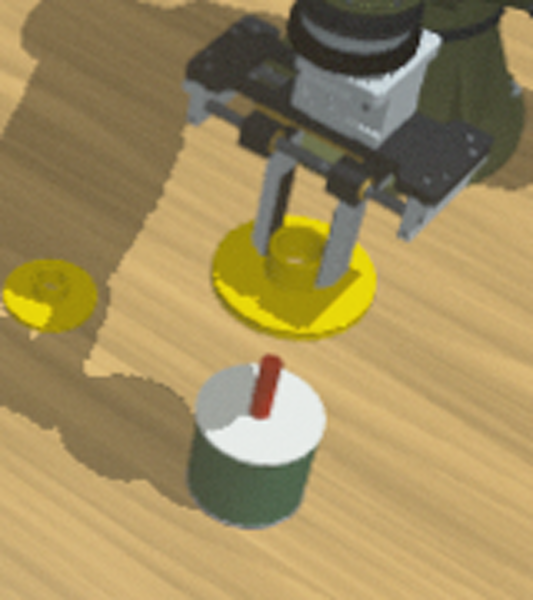

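The cover is held level at crop (295,275), 144 mm above where it sat. The inner lid is seated level on the tin at (260,415), its flange top at z 84.4 against 84 expected. I hand the job in.

```bash
python3 -c "
from cell import ticket; print(ticket.sign_off())"
```

```text
the job is handed in; nothing more can be done
None
```

The job is handed in: the inner lid sits fully home and level on the tin, and the yellow cover is held level in the gripper about 144 mm above where it sat, at 17 s on the robot's clock.

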